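# Brush out the sediment cup and refit the flush knob

### The job

Clean the sediment cup on the steel rinse deck: take the long brush out of its stand, scrub inside the cup with two full strokes (down to the cup's floor, up to just below the rim, and both once more), and stand the brush back in its stand. Then pick up the loose black knob, turn it so that the flat in its bore matches the flat of the D-shaped valve shaft, push it fully home on the shaft and press it down to the bottom of the sprung valve's travel to open the flush. Finish while still holding the knob down like that; do not let go or ease off, and leave the other things on the table where they are.

Things in the scene. Friction and masses are not known exactly. Their poses are not given: they have to be found in the camera images.
- brush: long cup brush, 200 mm, 70 g, starting upright, head down in the stand, on its flat foot. Origin at the centre of the head's underside, z up along it. Head (white cylinder with grey rings) 30 mm diameter, z 0 to 75 mm; thin neck 8 mm to z 105; round wooden handle 18 mm diameter, z 115 to 192 mm, to be gripped from above
- stand: fixed white round stand for the brush, open tube 60 mm high, inner diameter 40 mm, outer 48 mm (foot 64 mm). Origin at the centre of its underside on the table; inner floor 5 mm above, so the standing brush's origin is 5 mm above it
- cup: fixed grey sediment cup, round and open at the top, standing on the steel deck plate (200 x 380 x 15 mm). Origin at the centre of its underside, 15 mm above the table; z up. Inner floor 4 mm and rim 70 mm above the origin; inner diameter 68 mm at the floor, 74 mm at the rim
- knob: loose black valve knob, 70 g, lying bore down on the table. Origin at the centre of its underside, z up, x towards its pointer. Round skirt 56 mm across, z 0 to 22 mm; on it an upright bar grip, 52 mm long (x), 14 mm thick (y), z 22 to 49 mm. A pointer nose 10 mm wide sticks out of the skirt to x = 38 mm
- knob_bore (a point): centre of the mouth of the D-shaped bore in the knob's underside; same place and axes as the knob. Bore 18 mm deep, 20.6 mm diameter, its flat on the pointer's side (x), 5.3 mm from the axis: about 1.3 mm wider all round than the shaft
- stem_seat (a point): foot of the upright D-shaped steel valve shaft, on its axis, on the 28 mm shoulder disc where the fitted knob's underside rests; sinks with the shaft. z up, x towards the side the flat faces. 64 mm above the table when not pressed. Shaft 18 mm diameter, flat 4 mm from the axis, 16 mm long above this point, upper 5 mm tapered; it does not turn
- valve: fixed round grey valve housing on the deck plate, carrying the sprung shaft on its top. Origin at the centre of its underside, 15 mm above the table. Foot 88 mm across, body about 66 mm, top 35 mm above the origin; turned the same way as the shaft
- stem (a joint): how far the sprung valve shaft is pressed down, m: 0 up, 0.008 at the bottom of its travel. The spring takes 3.6 N to start and 10.8 N at the bottom
- tile: bystander, to be left alone: loose white wall tile, 100 x 150 x 9 mm; origin at the centre of its underside
- tape: bystander, to be left alone: roll of paper tape, ring 96 mm across, 48 mm high; origin at the centre of its underside
- pencil: bystander, to be left alone: flat pencil, 175 x 12 x 8 mm; origin at the centre of its underside
- trowel: bystander, to be left alone: small margin trowel lying flat; origin at the centre of its underside
- level: bystander, to be left alone: aluminium spirit level, 230 x 22 x 42 mm; origin at the centre of its underside
- driver: bystander, to be left alone: screwdriver lying flat; origin at the centre of its underside
- tub: bystander, to be left alone: open plastic tub, 100 x 80 x 35 mm; origin at the centre of its underside
Not all that is in view belongs to the job. Leave any green look-alike of the knob alone.

How it is judged:
On the way, in this order (a step that is already met when the one before it is completed fails the run):
1. brush head down at the cup's floor (horizontal distance between brush and cup below 0.03 m and z of brush in the frame of cup between -0.002 and 0.018 m), for 0.05 s.
2. brush drawn up inside the cup, to just below the rim (horizontal distance between brush and cup below 0.03 m and z of brush in the frame of cup between 0.038 and 0.072 m), for 0.05 s.
3. brush down at the floor again (all of step 1), for 0.05 s.
4. brush drawn up inside the cup again (all of step 2), for 0.05 s.
5. brush standing in its stand, released (horizontal distance between brush and stand below 0.022 m and z of brush in the frame of stand below 0.015 m and angle between brush's own z axis and vertical below 0.35 rad and not (contact force between the fingers and brush above 0.1 N)), for 0.2 s.
6. knob fully home on the D-shaft (horizontal distance between knob and stem_seat below 0.004 m and z of knob in the frame of stem_seat below 0.003 m and angle between knob's own z axis and vertical below 0.12 rad and angle between the x axis of knob and the x axis of stem_seat, either way round below 0.3 rad), for 0.1 s.
At the end, for the whole second after the job is handed in: The knob sits home on the D-shaft (within 4 mm of the axis and 3 mm of the seat, upright within 7 degrees, flats matching), the fingers hold it and press the shaft down by more than 6 of its 8 mm with more than 5 N, and the brush stands released in its stand (all of step 5 and all of step 6 and value of joint stem above 0.006 m and contact force between the fingers and knob above 2 N and contact force between knob and valve above 5 N); the arm keeps its last pose, push and grip.
It fails at once if a bystander moved by more than 30 mm (distance of any of tile, tape, pencil, trowel, level, driver, tub from where it was at the start of the episode above 0.03 m).
It also fails if it takes over 72 s, if anything falls off the work surface, if the arm or the gripper's body presses on something with over 40 N, if the wrist force passes 120 N, or if a joint passes its speed limit or range.

### The arm

A 7-joint arm with a two-finger parallel gripper is mounted at the origin on the work surface. World frame = base frame: x ahead of the robot, y to its left, z up, the work surface at z = 0. Lengths are in m, angles in rad, forces in N, time in s.
With the tool pointing down it reaches from about 0.425 to 0.875 m from the base axis. Payload 4.7 kg.
Tool frame: the origin (TCP) lies at the very end of the fingers, on their centre line; the grasp point (between the pads) lies 19 mm behind it; z points along the fingers, y is the direction in which the jaws open and shut (so a half turn about z gives the same grasp; the last joint's range is limited). The gripper opens to 87 mm and grips with 3 to 60 N. Pads are 19 mm wide; open, the fingers measure 117 mm over their backs; the gripper's body (75 mm by 190 mm) begins 51 mm behind the grasp point.
Start: joints at [-1.112, 0.321, -0.07, 1.45, 0.023, 1.371, -0.057], TCP at [0.28, 0.587, 0.223] pointing down, gripper open.
Joint ranges: [-2.86, 2.86], [-0.3, 2.09], [-1.38, 1.24], [0.06, 2.45], [-1.56, 4.7], [0.09, 2.05], [-2.69, 2.69]. Speed limits (rad/s): [2.57, 2.57, 3.14, 3.14, 3.14, 3.14, 3.14].

### API

Orientations are given as a rotation vector (axis times angle).
In Python, from rig import sense, eyes, robot gives the robot as it stands.
- The arm moves only by the tool play_rows, never from a script. Its argument "commands" is one flat list of numbers, 5 for each row, row after row: the shift along the world's x, y, z in cm, then the turn about the world's z in rad, then the closure, from 0 (fully open) to 1 (shut). In form: [x, y, z, yaw, gripper, x, y, z, yaw, gripper, ...]. A call has 1 to 5 rows; each row shifts and turns the commanded pose from where the row before left it; what a row does not reach is not made up. A row lasts 1/10 s, in which the tool goes at most 50 mm and 8.59 degrees, less where a joint would pass 70% of its speed; a pose out of reach is approached as far as the arm can. A call with a gripper value outside its range is refused whole. The fingers move at their own pace and stop on an object; "squeeze" is the grip in N (left out, the last holds). Time passes only in rows, so rows that do not move let the fingers close. It gives the time, the measured TCP pose, the force and the opening at its end, in the units of the state.
- sense(): the state, without advancing time (a new reading comes with each control period).
- eyes.read_camera(name): name is "scene" or "side" or "wrist"; returns a dict with "pixels" (400x640x3 uint8, red, green, blue), "z_map" (400x640 float32, m along the optical axis (not along the pixel's ray), 0 where there is no reading), "fx", "fy", "cx", "cy" (pixels), "rvec" (rotation vector, rad) and "tvec" (3), from world to camera coordinates, as OpenCV has them. Camera axes: x right, y down, z forward; pixel columns grow to the right and rows downward; lengths in m; the calibration is good to about 2 mm. The wrist camera is an equidistant fisheye: a pixel r from the principal point sees the ray r / f radians off the axis. A picture is of the moment at which its call begins.
- robot.sign_off(): hands the job in, once; it reports no verdict.
The state is a dict: "time": time; "q": joint angles; "joint_velocities": joint speeds; "effort": joint torques, N m; "tool_pos": TCP position; "tool_rot": TCP orientation; "ft_force": force on the tool from outside, world axes, zero at the start; "ft_torque": the same for the moment, N m; "opening": opening from 0.0 (shut) to 1.0 (fully open).
Only numpy, scipy, OpenCV 4.12 (cv2) and the standard library are available. Lean on these libraries where they do the work, as an engineer would, in place of code of your own. Each camera call takes 0.05 s, during which the arm holds its last target. There are 200 camera calls.

## Working session

There is one attempt and no reset: what is moved stays moved. The work goes in short steps, Python scripts to look and compute and a tool call to move; the robot and the scene stay as the last step left them, time stands still between calls to the robot, and variables do not carry over. Pictures are saved under pics/ and viewed, about 8 in all and at most 12, crops included, and the job is handed in when it is done.

Besides the shell and the picture viewer there is one more tool, called as name(argument=value, ...), one argument or row to a line, values as JSON. play_rows: Moves the arm, as the interface text tells. Its arguments: {"type":"object","properties":{"commands":{"type":"array","items":{"type":"number"}},"squeeze":{"type":"number"}},"required":["commands"]}

```bash
mkdir -p pics; cat > h.py <<'E'
import numpy as np, cv2
from rig import sense, eyes, robot
def snap(n):
    c=eyes.read_camera(n); c['R']=cv2.Rodrigues(np.array(c['rvec'],float))[0]; c['t']=np.array(c['tvec'],float).reshape(3); return c
def cloud(c):
    v,u=np.mgrid[0:400,0:640]; z=c['z_map']
    P=np.stack([(u-c['cx'])/c['fx']*z,(v-c['cy'])/c['fy']*z,z],-1)
    W=(P-c['t'])@c['R']; W[z==0]=np.nan; return W
def save(c,name,s=1,box=None):
    im=c['pixels'][...,::-1]
    if box: im=im[box[1]:box[3],box[0]:box[2]]
    cv2.imwrite('pics/'+name,cv2.resize(im,None,fx=s,fy=s,interpolation=cv2.INTER_CUBIC))
E
python3 - <<'E'
from h import *
print(sense())
for n in('scene','side'):
    c=snap(n); save(c,n+'0.png',1.25); np.save(n+'.npy',cloud(c)); np.save(n+'_px.npy',c['pixels']); print(n,c['t'],-c['R'].T@c['t'],c['fx'])
E
```

```text
{'time': 0.0, 'q': array([-1.11187041,  0.32183636, -0.07008046,  1.45168314,  0.022596  ,
        1.37083973, -0.05689425]), 'joint_velocities': array([ 0.00027765, -0.0001863 ,  0.00233418, -0.00133227,  0.00078116,
       -0.00014008, -0.00059645]), 'effort': array([-7.37457549e-05, -4.91287887e+01, -4.03820481e-01, -3.12530994e+01,
       -6.38653035e-02,  4.40971262e-02,  1.84096075e-04]), 'tool_pos': array([0.27949542, 0.58620421, 0.22144875]), 'tool_rot': array([-6.92860609e-01, -3.06388698e+00,  3.06311053e-03]), 'ft_force': array([-0.81465481, -0.50942729,  0.06776387]), 'ft_torque': array([-0.01749101,  0.05570431,  0.04444768]), 'opening': 0.9998739106314622}
scene [-0.00822554 -0.40719089  1.94675738] [ 1.35006992 -0.10203423  1.4569271 ] 510.45569569557387
side [-0.49070607  0.20994002  1.62577777] [-0.00782125 -1.18631186  1.23313568] 478.71707660358817
```

View pics/scene0.png

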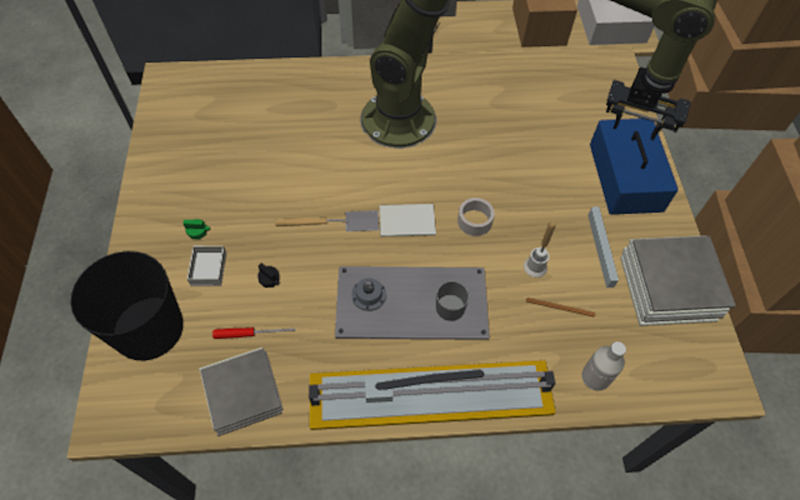

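View pics/side0.png

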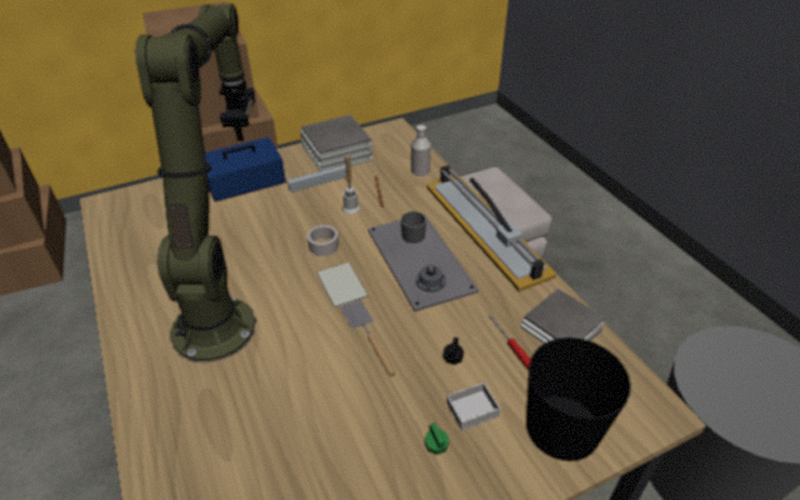

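The scene picture shows the brush in its stand at (540,255), the cup at (452,300), the valve at (370,293), the black knob at (268,275) and the green look-alike at (196,228). Next I measure them from the depth.

```bash
python3 - <<'E'
from h import *
from scipy.optimize import least_squares
def circ(p):
    f=lambda a:np.hypot(p[:,0]-a[0],p[:,1]-a[1])-a[2]
    r=least_squares(f,[*p.mean(0)[:2],.03],loss='soft_l1',f_scale=.002); return r.x.round(4),len(p)
def pick(W,c,r,z0,z1):
    P=W.reshape(-1,3); m=(np.hypot(P[:,0]-c[0],P[:,1]-c[1])<r)&(P[:,2]>z0)&(P[:,2]<z1); return P[m]
S=np.load('scene.npy'); D=np.load('side.npy')
for n,(u,v) in dict(brush=(438,185),stand=(430,212),cup=(362,240),valve=(295,231),knob=(214,219),tile=(325,176),tub=(166,212),tape=(380,170),level=(482,200)).items(): print(n,S[v,u].round(3))
c0=S[240,362]
for nm,W in(('sc',S),('sd',D)):
    print(nm)
    print('table',np.nanmedian(pick(W,(.45,0),.05,-.05,.05)[:,2]) )
    c=S[240,362,:2]; p=pick(W,c,.06,.06,.1); print('cup',circ(p),p[:,2].max())
    k=S[219,214,:2]; p=pick(W,k,.05,.012,.08); print('knob',p.mean(0),p[:,2].max(),len(p))
    t=p[p[:,2]>.040]; 
    if len(t)>3: print(' bar',t.mean(0),(t.max(0)+t.min(0))/2,np.ptp(t,0),np.linalg.svd(t[:,:2]-t[:,:2].mean(0))[2][0],len(t))
    v=S[231,295,:2]; p=pick(W,v,.06,.03,.1)
    for a,b in((.02,.03),(.03,.047),(.047,.053),(.055,.067),(.067,.09)): 
        q=pick(W,v,.06,a,b); print('valve',a,circ(q) if len(q)>5 else 0, q.mean(0))
    b=S[185,438,:2]
    for a,e in((.01,.05),(.05,.062),(.068,.085),(.12,.15),(.15,.18),(.18,.22)):
        q=pick(W,b,.06,a,e); print('brush',a,len(q), q.mean(0), (q.max(0)+q.min(0))/2, np.ptp(q,0))
E
python3 - <<'E'
import sys; sys.path.insert(0,'.')
import os; os.chdir('.')
import numpy as np,cv2
p=np.load('scene_px.npy')[...,::-1]; q=np.load('side_px.npy')[...,::-1]
f=lambda im,x,y,w,h,s:cv2.resize(im[y:y+h,x:x+w],(400,300),interpolation=cv2.INTER_CUBIC)
cv2.imwrite('pics/crops.png',np.vstack([np.hstack([f(p,186,198,56,42,0),f(p,267,211,56,42,0)]),np.hstack([f(q,335,260,56,42,0),f(q,317,200,56,42,0)])]))
E
```

```text
brush [0.545 0.323 0.181]
stand [0.556 0.326 0.038]
cup [0.634 0.098 0.019]
valve [ 0.614 -0.111  0.066]
knob [ 0.545 -0.364  0.043]
tile [ 0.381 -0.     0.014]
tub [ 0.489 -0.528  0.008]
tape [0.362 0.192 0.006]
level [0.522 0.503 0.041]
sc
table 0.0016858423655528028
cup (array([0.6525, 0.091 , 0.0379]), 249) 0.09203987250613753
knob [ 0.53917887 -0.36465295  0.03176658] 0.05872997344302612 252
 bar [ 0.53582014 -0.36576055  0.04891353] [ 0.5356932  -0.36599977  0.04937096] [0.04338265 0.04191179 0.01871804] [0.69747942 0.71660481] 78
valve 0.02 (array([ 0.6016, -0.1113,  0.0419]), 210) [ 0.62017792 -0.11311836  0.02427229]
valve 0.03 (array([ 0.6049, -0.1101,  0.0318]), 106) [ 0.62060897 -0.11239563  0.0397097 ]
valve 0.047 (array([ 0.6041, -0.1109,  0.0258]), 146) [ 0.60752195 -0.10903112  0.05026738]
valve 0.055 (array([ 0.6018, -0.1098,  0.0164]), 52) [ 0.61240332 -0.10961649  0.06060853]
valve 0.067 (array([ 0.6031, -0.1103,  0.0079]), 36) [ 0.60719984 -0.11034056  0.07484596]
brush 0.01 128 [0.55041458 0.32420295 0.02978783] [0.5296756  0.33982136 0.03009785] [0.07317103 0.06
[... 1389 characters left out ...]
[0.53253713 0.31184409 0.0281488 ] [0.53394471 0.31983066 0.02981246] [0.06170028 0.04854508 0.0392525 ]
brush 0.05 51 [0.5371413  0.31750909 0.05641561] [0.54029711 0.32148942 0.05623904] [0.04830129 0.0503285  0.01108984]
brush 0.068 32 [0.53684378 0.3217369  0.07748625] [0.53682356 0.32446821 0.07678555] [0.02737202 0.02685076 0.01640804]
brush 0.12 31 [0.53661103 0.32250681 0.13685481] [0.53821785 0.32313948 0.13532142] [0.01675684 0.0165216  0.02906132]
brush 0.15 26 [0.53694036 0.32145012 0.16617543] [0.53818633 0.32134366 0.16616429] [0.01768713 0.00995156 0.02763696]
brush 0.18 30 [0.53740064 0.32477933 0.19557766] [0.53802253 0.32806433 0.19412413] [0.01463177 0.02497218 0.02677778]
```

View pics/crops.png

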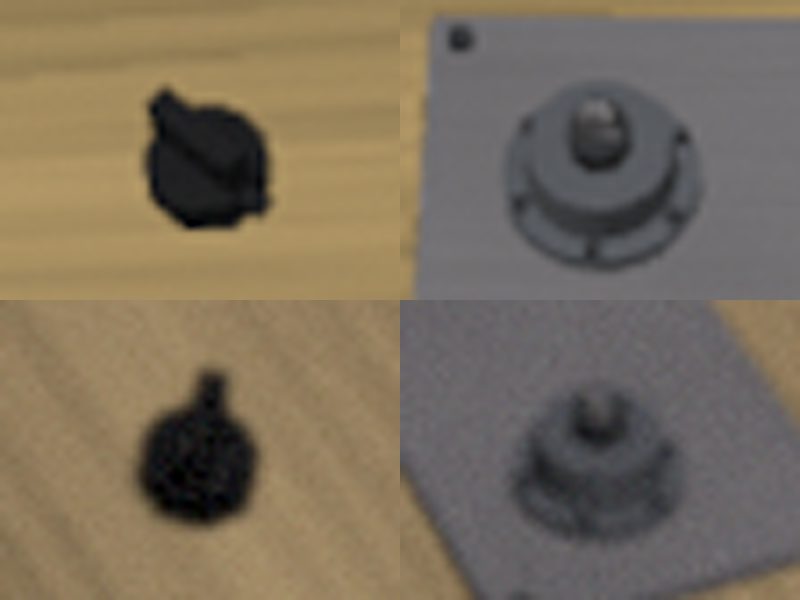

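The crops confirm the knob's bar runs along about 45°. The nose appears to be on the +x,+y end, which I will check with the wrist camera. Next I move over the brush.

play_rows(
  commands=[0, 0, 4, 0, 0, 2.6, -2.6, 0, 0, 0, 2.6, -2.6, 0, 0, 0, 2.6, -2.6, 0, 0, 0, 2.6, -2.6, 0, 0, 0],
)

```text
time: 0.6
tool_pos: [0.3844, 0.4815, 0.2621]
tool_rot: [-0.692, -3.064, 0.001]
ft_force: [-1.2, 0.2, 1.0]
opening: 0.996
```

play_rows(
  commands=[2.6, -2.6, 0, 0, 0, 2.6, -2.6, 0, 0, 0, 2.6, -2.6, 0, 0, 0, 2.6, -2.6, 0, 0, 0, 2.6, -2.6, 0, 0, 0],
)

```text
time: 1.1
tool_pos: [0.5144, 0.3514, 0.2621]
tool_rot: [-0.693, -3.064, 0.001]
ft_force: [0.7, 0.9, -0.4]
opening: 1.002
```

play_rows(
  commands=[2.6, -2.6, 0, 0, 0, 0, 0, 0, 0, 0, 0, 0, 0, 0, 0],
)

```text
time: 1.4
tool_pos: [0.5401, 0.3258, 0.262]
tool_rot: [-0.696, -3.062, 0.001]
ft_force: [0.2, 1.0, -0.1]
opening: 1.0
```

```bash
python3 - <<'E'
from h import *
s=sense(); print(s['tool_pos'],s['tool_rot'],s['q'])
c=snap('wrist'); save(c,'w0.png',1.25); print(-c['R'].T@c['t'],c['fx'],c['fy'],c['cx'],c['cy'],c['R'])
E
```

```text
[0.54005235 0.32575781 0.26195952] [-6.96440349e-01 -3.06247394e+00  9.15056986e-04] [-0.69612352  0.26342448  0.13796623  1.44846384 -0.03640763  1.43325328
  0.56575306]
[0.48124506 0.35334496 0.42362338] 309.70691628693146 309.70691628693146 322.9484828029361 204.43238683045817 [[ 4.31472300e-01  9.02125924e-01 -6.87164441e-04]
 [ 8.75610197e-01 -4.18606690e-01  2.40988013e-01]
 [ 2.17113882e-01 -1.04581341e-01 -9.70527849e-01]]
```

View pics/w0.png

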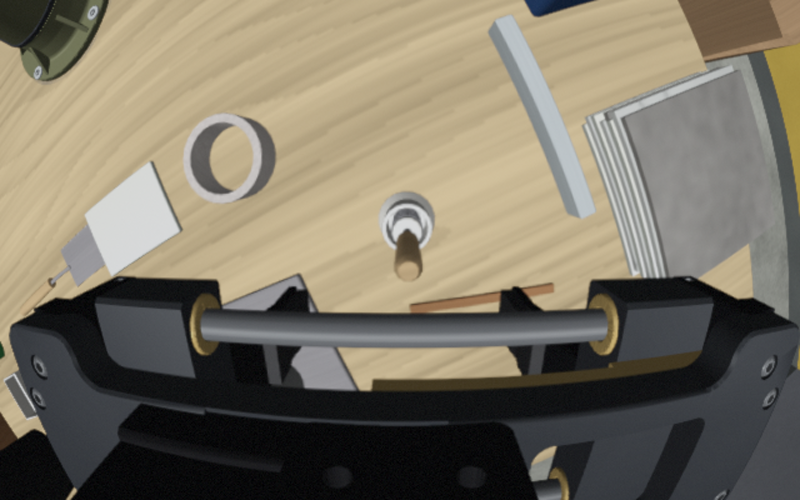

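The wrist view shows the handle top at (408,270), which works out to (0.541, 0.327). That agrees with the depth measurement, so I descend and grip.

play_rows(
  commands=[0, 0.1, -3, 0, 0, 0, 0, -3, 0, 0, 0, 0, -3, 0, 0, 0, 0, -2, 0, 0, 0, 0, 0, 0, 0],
)

```text
time: 1.95
tool_pos: [0.5361, 0.3284, 0.1488]
tool_rot: [-0.687, -3.06, 0.007]
ft_force: [-1.1, 0.7, 0.6]
opening: 0.998
```

play_rows(
  commands=[0, 0, 0, 0, 1, 0, 0, 0, 0, 1, 0, 0, 0, 0, 1, 0, 0, 0, 0, 1, 0, 0, 0, 0, 1],
  squeeze=30,
)

```text
time: 2.45
tool_pos: [0.54, 0.3279, 0.1533]
tool_rot: [0.693, 3.063, 0.001]
ft_force: [0.0, 0.8, 0.8]
opening: 0.632
```

play_rows(
  commands=[0, 0, 0, 0, 1, 0, 0, 0, 0, 1],
)

```text
time: 2.65
tool_pos: [0.5397, 0.3277, 0.1527]
tool_rot: [0.693, 3.064, 0.0]
ft_force: [-0.1, 0.6, 0.2]
opening: 0.443
```

play_rows(
  commands=[0, 0, 0, 0, 1, 0, 0, 0, 0, 1, 0, 0, 0, 0, 1, 0, 0, 0, 0, 1, 0, 0, 0, 0, 1],
)

```text
time: 3.15
tool_pos: [0.5397, 0.3278, 0.1525]
tool_rot: [-0.693, -3.064, -0.0]
ft_force: [0.1, -0.2, -0.7]
opening: 0.201
```

play_rows(
  commands=[0, 0, 2, 0, 1, 0, 0, 3, 0, 1, 0, 0, 4, 0, 1, 0, 0, 3, 0, 1, 0, 0, 0, 0, 1],
)

```text
time: 3.65
tool_pos: [0.5418, 0.329, 0.2782]
tool_rot: [0.692, 3.058, 0.011]
ft_force: [0.8, 0.0, -0.5]
opening: 0.201
```

play_rows(
  commands=[1.6, -3.4, 0, 0, 1, 1.6, -3.4, 0, 0, 1, 1.6, -3.4, 0, 0, 1, 1.6, -3.4, 0, 0, 1, 1.6, -3.4, 0, 0, 1],
)

```text
time: 4.15
tool_pos: [0.6197, 0.1562, 0.2713]
tool_rot: [-0.692, -3.063, 0.001]
ft_force: [-0.5, 0.4, -0.7]
opening: 0.195
```

play_rows(
  commands=[1.6, -3.4, 0, 0, 1, 1.6, -3.4, 0, 0, 1, 0, 0, 0, 0, 1, 0, 0, 0, 0, 1],
)

```text
time: 4.55
tool_pos: [0.6515, 0.0884, 0.2712]
tool_rot: [-0.697, -3.062, 0.001]
ft_force: [-0.5, 0.6, -1.1]
opening: 0.199
```

```bash
python3 - <<'E'
from h import *
s=sense(); print(s['tool_pos'],s['tool_rot'],s['opening'])
a=snap('scene'); b=snap('side'); 
A=a['pixels'][...,::-1];B=b['pixels'][...,::-1]
# project cup center
for c in(a,b):
    p=c['R']@np.array([.652,.0895,.08])+c['t']; c['uv']=(int(c['fx']*p[0]/p[2]+c['cx']),int(c['fy']*p[1]/p[2]+c['cy'])); print(c['uv'])
f=lambda c,im:cv2.resize(im[c['uv'][1]-75:c['uv'][1]+25,c['uv'][0]-40:c['uv'][0]+40],(400,500),interpolation=cv2.INTER_CUBIC)
cv2.imwrite('pics/cup.png',np.hstack([f(a,A),f(b,B)]))
for c in(a,b):
    P=cloud(c).reshape(-1,3); P=P[(np.hypot(P[:,0]-.652,P[:,1]-.0895)<.05)]
    for z0,z1 in((.11,.13),(.13,.15),(.15,.17),(.17,.19)):
        q=P[(P[:,2]>z0)&(P[:,2]<z1)]; print(z0,len(q),q.mean(0),np.ptp(q,0))
    print(P[P[:,2]>.1][:,2].min())
E
```

```text
[0.65150549 0.08835243 0.27122296] [-6.96746328e-01 -3.06153442e+00  1.19402070e-03] 0.19890396934337942
(361, 236)
(329, 175)
0.11 3 [0.66158853 0.09021457 0.12689049] [0.00181768 0.00947762 0.00450716]
0.13 29 [0.66046201 0.08812591 0.13967796] [0.01087687 0.02626529 0.01657067]
0.15 37 [0.65975303 0.08722859 0.159276  ] [0.0212002  0.02885456 0.01874222]
0.17 38 [0.65960725 0.08783591 0.18093082] [0.02174944 0.02935346 0.01932434]
0.12482531237099312
0.11 6 [0.64853987 0.08015279 0.12866389] [0.01785942 0.00772573 0.00285273]
0.13 32 [0.64513248 0.08085291 0.14035154] [0.02562753 0.02093553 0.01836236]
0.15 36 [0.64400397 0.08106487 0.16067274] [0.02571761 0.03310027 0.01829532]
0.17 34 [0.64499788 0.08112615 0.17998076] [0.02681967 0.02921894 0.01882107]
0.12709178515916672
```

View pics/cup.png

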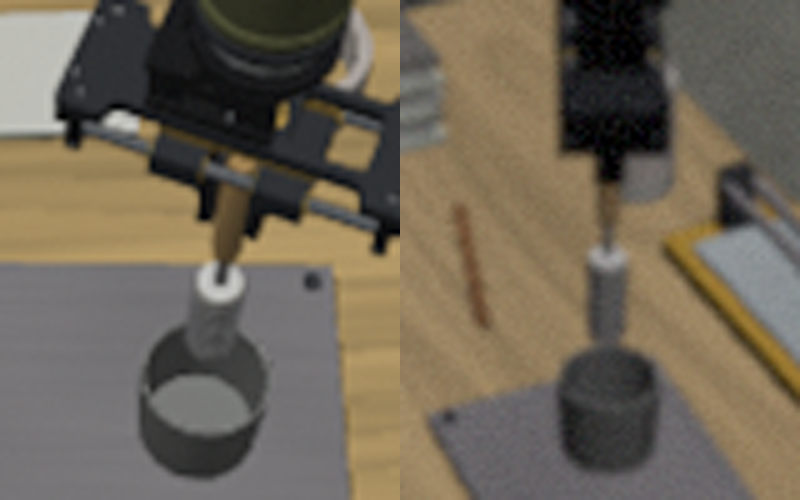

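The brush hangs upright above the cup, with its underside at about z 0.124. I'll do the two strokes slowly.

play_rows(
  commands=[0, 0, -2.5, 0, 1, 0, 0, -2.5, 0, 1, 0, 0, -2.5, 0, 1, 0, 0, -1.5, 0, 1, 0, 0, -0.8, 0, 1],
)

```text
time: 5.15
tool_pos: [0.6506, 0.0912, 0.1728]
tool_rot: [-0.689, -3.063, 0.001]
ft_force: [0.3, 0.7, -0.7]
opening: 0.196
```

play_rows(
  commands=[0, 0, 0, 0, 1, 0, 0, 0, 0, 1, 0, 0, 0, 0, 1],
)

```text
time: 5.45
tool_pos: [0.6526, 0.0899, 0.1762]
tool_rot: [0.692, 3.062, 0.002]
ft_force: [-0.5, -0.3, 0.1]
opening: 0.201
```

play_rows(
  commands=[0, 0, 1.5, 0, 1, 0, 0, 2, 0, 1, 0, 0, 1, 0, 1, 0, 0, 0, 0, 1, 0, 0, 0, 0, 1],
)

```text
time: 5.95
tool_pos: [0.6518, 0.0898, 0.2199]
tool_rot: [0.693, 3.064, 0.001]
ft_force: [0.9, -0.4, -1.5]
opening: 0.197
```

```bash
python3 - <<'E'
from h import *
print(sense()['tool_pos'])
for n in('scene','side'):
    P=cloud(snap(n)).reshape(-1,3); P=P[(np.hypot(P[:,0]-.652,P[:,1]-.0895)<.035)]
    q=P[(P[:,2]>.1)&(P[:,2]<.125)]; print(len(q),q.mean(0))
E
```

```text
[0.65177653 0.08977857 0.21989264]
37 [0.6605901  0.08903044 0.11358208]
40 [0.64543131 0.08124059 0.11195329]
```

play_rows(
  commands=[0, 0, -1.5, 0, 1, 0, 0, -2, 0, 1, 0, 0, -1.2, 0, 1, 0, 0, 0, 0, 1, 0, 0, 0, 0, 1],
)

```text
time: 6.55
tool_pos: [0.6515, 0.0897, 0.172]
tool_rot: [-0.693, -3.063, 0.001]
ft_force: [-0.7, 0.5, -0.2]
opening: 0.199
```

play_rows(
  commands=[0, 0, 0, 0, 1],
)

```text
time: 6.65
tool_pos: [0.6523, 0.0898, 0.1734]
tool_rot: [0.693, 3.063, 0.001]
ft_force: [0.5, 0.4, -1.6]
opening: 0.194
```

play_rows(
  commands=[0, 0, 1.5, 0, 1, 0, 0, 2, 0, 1, 0, 0, 1, 0, 1, 0, 0, 0, 0, 1, 0, 0, 0, 0, 1],
)

```text
time: 7.15
tool_pos: [0.6518, 0.0898, 0.218]
tool_rot: [0.693, 3.064, 0.001]
ft_force: [0.8, 0.2, -1.5]
opening: 0.199
```

play_rows(
  commands=[0, 0, 2, 0, 1, 0, 0, 3, 0, 1, 0, 0, 0.7, 0, 1, 0, 0, 0, 0, 1],
)

```text
time: 7.55
tool_pos: [0.6522, 0.0897, 0.2751]
tool_rot: [0.693, 3.063, 0.001]
ft_force: [-0.5, 1.4, -1.3]
opening: 0.198
```

play_rows(
  commands=[-1.6, 3.4, 0, 0, 1, -1.6, 3.4, 0, 0, 1, -1.6, 3.4, 0, 0, 1, -1.6, 3.4, 0, 0, 1, -1.6, 3.4, 0, 0, 1],
)

```text
time: 8.05
tool_pos: [0.57, 0.2607, 0.2721]
tool_rot: [-0.692, -3.062, 0.003]
ft_force: [0.9, 0.8, -0.6]
opening: 0.195
```

play_rows(
  commands=[-1.6, 3.4, 0, 0, 1, -1.6, 3.4, 0, 0, 1, 0, 0, 0, 0, 1, 0, 0, 0, 0, 1],
)

```text
time: 8.45
tool_pos: [0.5383, 0.3285, 0.2723]
tool_rot: [-0.688, -3.063, 0.004]
ft_force: [1.1, -0.9, -0.6]
opening: 0.201
```

```bash
python3 - <<'E'
from h import *
print(sense()['tool_pos'])
for n in('scene','side'):
    P=cloud(snap(n)).reshape(-1,3); P=P[(np.hypot(P[:,0]-.54,P[:,1]-.327)<.04)]
    q=P[(P[:,2]>.14)&(P[:,2]<.19)]; r=P[(P[:,2]>.05)&(P[:,2]<.062)]
    print(q.mean(0),(q.max(0)+q.min(0))/2,q[:,2].min(), r.mean(0),(r.max(0)+r.min(0))/2,P[(P[:,2]>.09),2].min())
E
```

```text
[0.53828181 0.32851541 0.27226432]
[0.54611596 0.32556644 0.16558552] [0.54111499 0.3272675  0.16539732] 0.14104484237467368 [0.54004387 0.33033331 0.05623472] [0.53936623 0.33121096 0.05586723] 0.12722379418313057
[0.53475841 0.31664472 0.16750324] [0.53769391 0.31933361 0.16505383] 0.14018216125172034 [0.53988447 0.32574518 0.05634126] [0.5382306  0.32740551 0.05622577] 0.12576878974450006
```

play_rows(
  commands=[0, 0, -3, 0, 1, 0, 0, -3, 0, 1, 0, 0, -2.5, 0, 1, 0, 0, -2, 0, 1, 0, 0, -1, 0, 1],
)

```text
time: 9.05
tool_pos: [0.5395, 0.325, 0.1569]
tool_rot: [-0.697, -3.061, 0.005]
ft_force: [-0.7, -0.7, -1.3]
opening: 0.2
```

play_rows(
  commands=[0, 0, -0.4, 0, 1, 0, 0, 0, 0, 1, 0, 0, 0, 0, 1],
)

```text
time: 9.35
tool_pos: [0.5406, 0.3278, 0.1568]
tool_rot: [0.693, 3.063, 0.002]
ft_force: [0.2, 0.9, -1.6]
opening: 0.195
```

play_rows(
  commands=[0, 0, -0.3, 0, 1, 0, 0, 0, 0, 1, 0, 0, 0, 0, 1],
)

```text
time: 9.65
tool_pos: [0.5398, 0.3279, 0.1529]
tool_rot: [0.693, 3.064, 0.001]
ft_force: [0.3, 0.9, -2.3]
opening: 0.196
```

play_rows(
  commands=[0, 0, 0, 0, 0, 0, 0, 0, 0, 0, 0, 0, 0, 0, 0, 0, 0, 0, 0, 0, 0, 0, 0, 0, 0],
)

```text
time: 10.15
tool_pos: [0.5398, 0.3278, 0.1527]
tool_rot: [0.693, 3.064, 0.0]
ft_force: [-0.2, -0.3, -0.2]
opening: 0.566
```

play_rows(
  commands=[0, 0, 0, 0, 0, 0, 0, 0, 0, 0, 0, 0, 2, 0, 0, 0, 0, 3, 0, 0, 0, 0, 4, 0, 0],
)

```text
time: 10.65
tool_pos: [0.5387, 0.3271, 0.2416]
tool_rot: [-0.692, -3.062, 0.005]
ft_force: [0.7, 0.5, 0.3]
opening: 0.974
```

play_rows(
  commands=[0, 0, 3, 0, 0, 0, 0, 0, 0, 0],
)

```text
time: 10.85
tool_pos: [0.5418, 0.329, 0.2784]
tool_rot: [0.692, 3.058, 0.011]
ft_force: [0.0, 0.1, 0.1]
opening: 0.992
```

```bash
python3 - <<'E'
from h import *
s=sense();print(s['tool_pos'],s['opening'])
for n in('scene','side'):
    c=snap(n); save(c,n+'1.png',1.25); P=cloud(c).reshape(-1,3); P=P[(np.hypot(P[:,0]-.54,P[:,1]-.327)<.04)]
    for a,b in((.068,.085),(.12,.15),(.15,.18),(.18,.22)):
        q=P[(P[:,2]>a)&(P[:,2]<b)]; print(n,a,len(q),q.mean(0),q[:,2].max())
E
```

```text
[0.54184787 0.32897454 0.27842972] 0.9920256429513825
scene 0.068 59 [0.54208984 0.32806619 0.07768539] 0.08493336465858844
scene 0.12 32 [0.54370985 0.32716096 0.13599456] 0.14962137477727996
scene 0.15 32 [0.54352362 0.32665259 0.16606682] 0.1798716035225294
scene 0.18 46 [0.54209658 0.32822519 0.19679664] 0.20986898389769057
side 0.068 35 [0.53606197 0.32160769 0.07692337] 0.08475786129588943
side 0.12 26 [0.53668474 0.32151485 0.13490659] 0.14859294071291823
side 0.15 29 [0.53680404 0.32317057 0.16148626] 0.17757263375661458
side 0.18 30 [0.53784697 0.32404812 0.19400752] 0.20745964642500916
```

The brush stands upright in its stand at its original place. Next I move over the valve to see the shaft's flat, turning the wrist on the way.

play_rows(
  commands=[0.6, -4, 0, -0.14, 0, 0.6, -4, 0, -0.14, 0, 0.6, -4, 0, -0.14, 0, 0.6, -4, 0, -0.14, 0, 0.6, -4, 0, -0.14, 0],
)

```text
time: 11.45
tool_pos: [0.5688, 0.126, 0.2707]
tool_rot: [-1.708, -2.634, 0.003]
ft_force: [1.4, -0.5, 0.1]
opening: 0.998
```

play_rows(
  commands=[0.6, -4, 0, -0.14, 0, 0.6, -4, 0, -0.14, 0, 0.6, -4, 0, -0.14, 0, 0.6, -4, 0, -0.14, 0, 0.6, -4, 0, -0.14, 0],
)

```text
time: 11.95
tool_pos: [0.5989, -0.0737, 0.2708]
tool_rot: [-2.508, -1.889, 0.003]
ft_force: [0.3, -0.7, 0.0]
opening: 0.998
```

play_rows(
  commands=[0.6, -4, 0, -0.14, 0, 0, 0, -3, 0, 0, 0, 0, -3, 0, 0, 0, 0, 0, 0, 0, 0, 0, 0, 0, 0],
)

```text
time: 12.45
tool_pos: [0.605, -0.1118, 0.2116]
tool_rot: [-2.629, -1.717, 0.004]
ft_force: [-0.0, 0.7, 0.7]
opening: 1.0
```

```bash
cat >> h.py <<'E'
def rectify(c,ctr,z,half,n=500):
    """orthophoto of plane z from the fisheye: rows=+x down, cols=+y right (same sense as scene view)"""
    g=np.linspace(-half,half,n); Y,X=np.meshgrid(ctr[1]+g,ctr[0]+g)
    P=np.stack([X,Y,np.full_like(X,z)],-1)@c['R'].T+c['t']
    r=np.hypot(P[...,0],P[...,1]); th=np.arctan2(r,P[...,2])
    u=c['cx']+c['fx']*th*P[...,0]/r; v=c['cy']+c['fy']*th*P[...,1]/r
    return cv2.remap(c['pixels'][...,::-1],u.astype('f4'),v.astype('f4'),cv2.INTER_CUBIC)
E
python3 - <<'E'
from h import *
s=sense();print(s['tool_pos'],s['tool_rot'],s['q'])
c=snap('wrist'); np.savez('wv.npz',**{k:c[k] for k in('pixels','R','t','cx','cy','fx','fy')})
cv2.imwrite('pics/wv.png',np.hstack([rectify(c,(.6035,-.1115),.08,.03,400),cv2.resize(c['pixels'][...,::-1],(400,400))]))
E
```

```text
[ 0.60497282 -0.11177533  0.21155665] [-2.62892768 -1.71722374  0.00357694] [-0.31455287  0.27549953  0.55153671  1.57494171 -0.14651246  1.33552773
 -0.15880047]
```

View pics/wv.png

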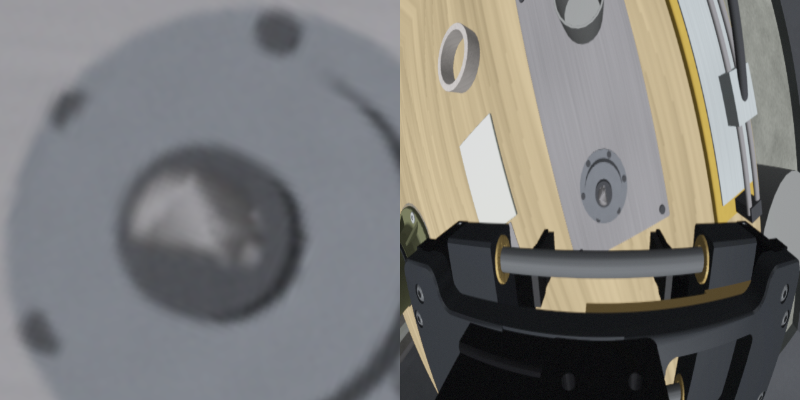

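The shaft shows a bright top with a straight lower edge, so the flat faces roughly +x. I'll put the camera straight above and closer to get its angle.

```bash
python3 - <<'E'
import numpy as np
d=np.load('wv.npz'); p=-d['R'].T@d['t']; print(p, p-[.605,-.1118,.2116], d['R'][2])
E
```

```text
[ 0.6319783  -0.05254427  0.37311262] [0.0269783  0.05925573 0.16151262] [-0.09952955 -0.22139076 -0.97009278]
```

play_rows(
  commands=[-1.4, -3, 0, 0, 0, -1.4, -2.9, -2, 0, 0, 0, 0, -4, 0, 0, 0, 0, -4, 0, 0, 0, 0, -1, 0, 0],
)

```text
time: 13.0
tool_pos: [0.5759, -0.1703, 0.1001]
tool_rot: [-2.627, -1.716, 0.005]
ft_force: [-0.2, -0.1, -0.5]
opening: 1.0
```

play_rows(
  commands=[0, 0, 0, 0, 0, 0, 0, 0, 0, 0],
)

```text
time: 13.2
tool_pos: [0.5795, -0.1714, 0.105]
tool_rot: [2.628, 1.717, 0.004]
ft_force: [-0.5, -0.2, 1.3]
opening: 0.997
```

```bash
python3 - <<'E'
from h import *
s=sense();print(s['tool_pos'])
c=snap('wrist'); np.savez('wv2.npz',**{k:c[k] for k in('pixels','R','t','cx','cy','fx','fy')}); print(-c['R'].T@c['t'])
im=rectify(c,(.6035,-.1115),.08,.015,400)
cv2.imwrite('pics/wv2.png',np.hstack([im,rectify(c,(.6035,-.1115),.05,.05,400)]))
E
```

```text
[ 0.57951443 -0.17144255  0.1050215 ]
[ 0.60549523 -0.11202149  0.26668129]
```

View pics/wv2.png

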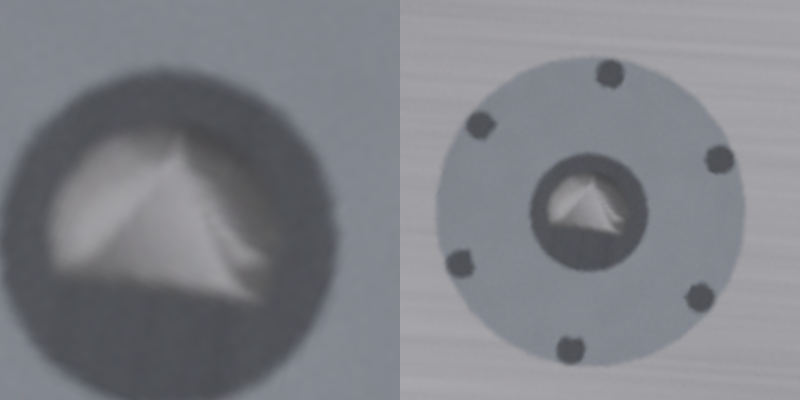

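The flat's edge runs from (60,272) to (255,300) and the bolt holes agree, so the flat faces about -8°. The shaft axis is at about (0.606, -0.114). The same view over the knob is next.

play_rows(
  commands=[-1.3, -3.5, 0, -0.052, 0, -1.3, -3.5, 0, -0.052, 0, -1.3, -3.5, 0, -0.052, 0, -1.3, -3.5, 0, -0.052, 0, -1.3, -3.5, 0, -0.052, 0],
)

```text
time: 13.75
tool_pos: [0.5138, -0.3482, 0.1053]
tool_rot: [2.829, 1.359, 0.005]
ft_force: [0.2, -0.0, -0.2]
opening: 1.002
```

play_rows(
  commands=[-1.3, -3.5, 0, -0.052, 0, -1.3, -3.5, 0, -0.052, 0, 0, 0, 0, 0, 0, 0, 0, 0, 0, 0, 0, 0, 0, 0, 0],
)

```text
time: 14.25
tool_pos: [0.4885, -0.4152, 0.1037]
tool_rot: [2.896, 1.216, 0.003]
ft_force: [-0.1, 1.0, 0.2]
opening: 1.002
```

```bash
python3 - <<'E'
from h import *
s=sense();print(s['tool_pos'],s['tool_rot'],s['q'])
R=cv2.Rodrigues(s['tool_rot'])[0]; print('jaw',np.degrees(np.arctan2(R[1,1],R[0,1])))
c=snap('wrist'); print(-c['R'].T@c['t'])
cv2.imwrite('pics/wk.png',np.hstack([rectify(c,(.535,-.368),.049,.04,400),rectify(c,(.535,-.368),.022,.05,400)]))
E
```

```text
[ 0.48847016 -0.41517355  0.10368217] [2.89582655 1.21618764 0.00324202] [ 0.11676653  0.44986226  0.70483966  1.63973566 -0.31325959  1.16620174
  0.12122097]
jaw -44.43725888488657
[ 0.534249   -0.36916958  0.26541263]
```

View pics/wk.png

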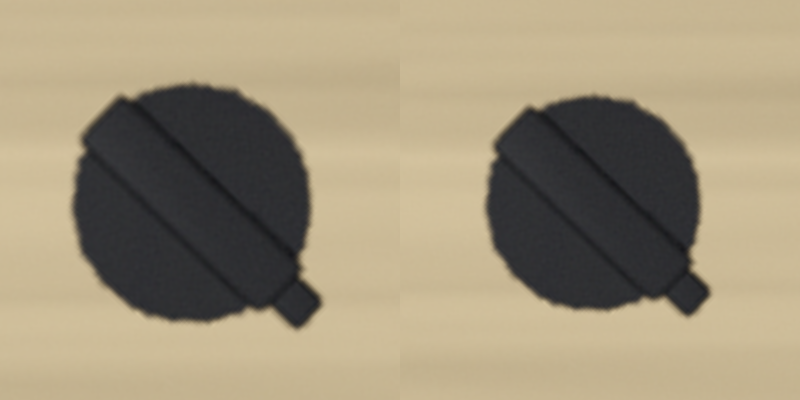

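The knob's nose points to the lower right at (310,316), so its direction is about 46° and the jaws are already square to the bar. The knob centre is at (0.5357, -0.3697). I move over it and down.

play_rows(
  commands=[2.4, 2.3, 0, 0, 0, 2.3, 2.2, 0, 0, 0, 0, 0, -3, 0, 0, 0, 0, -2.5, 0, 0, 0, 0, -1, 0, 0],
)

```text
time: 14.8
tool_pos: [0.5338, -0.3681, 0.0352]
tool_rot: [-2.893, -1.217, 0.002]
ft_force: [-0.2, 0.5, 1.3]
opening: 1.001
```

play_rows(
  commands=[0, 0, -0.5, 0, 0, 0, 0, 0, 0, 0, 0, 0, 0, 0, 0, 0, 0, 0, 0, 0],
)

```text
time: 15.2
tool_pos: [0.5344, -0.3719, 0.0339]
tool_rot: [2.896, 1.212, 0.002]
ft_force: [-0.7, 0.0, 0.1]
opening: 1.002
```

play_rows(
  commands=[0.1, 0.1, -0.5, 0, 0, 0, 0, -0.3, 0, 0, 0, 0, 0, 0, 0, 0, 0, 0, 0, 0, 0, 0, 0, 0, 0],
)

```text
time: 15.7
tool_pos: [0.5347, -0.3703, 0.0246]
tool_rot: [2.898, 1.213, -0.0]
ft_force: [-0.1, 0.4, 0.2]
opening: 1.0
```

play_rows(
  commands=[0, 0, 0, 0, 0, 0, 0, 0, 0, 0, 0, 0, 0, 0, 0],
)

```text
time: 16.0
tool_pos: [0.5347, -0.3703, 0.0246]
tool_rot: [2.898, 1.213, 0.0]
ft_force: [0.1, -0.0, -0.1]
opening: 0.999
```

play_rows(
  commands=[0, 0, 0, 0, 1, 0, 0, 0, 0, 1, 0, 0, 0, 0, 1, 0, 0, 0, 0, 1, 0, 0, 0, 0, 1],
  squeeze=50,
)

```text
time: 16.5
tool_pos: [0.5347, -0.3702, 0.0246]
tool_rot: [2.898, 1.213, 0.0]
ft_force: [0.5, -0.4, 0.4]
opening: 0.636
```

play_rows(
  commands=[0, 0, 0, 0, 1, 0, 0, 0, 0, 1, 0, 0, 0, 0, 1, 0, 0, 0, 0, 1, 0, 0, 0, 0, 1],
)

```text
time: 17.0
tool_pos: [0.5347, -0.3702, 0.0246]
tool_rot: [2.898, 1.213, -0.0]
ft_force: [0.0, 0.3, 0.8]
opening: 0.174
```

play_rows(
  commands=[0, 0, 0, 0, 1, 0, 0, 0, 0, 1, 0, 0, 0, 0, 1],
)

```text
time: 17.3
tool_pos: [0.5347, -0.3703, 0.0246]
tool_rot: [2.898, 1.213, -0.0]
ft_force: [-1.5, 0.7, -0.5]
opening: 0.154
```

```bash
python3 - <<'E'
from h import *
s=sense();print(s['tool_pos'],s['tool_rot'],s['opening'],s['ft_force'])
R=cv2.Rodrigues(s['tool_rot'])[0]; print('jaw',np.degrees(np.arctan2(R[1,1],R[0,1])))
E
```

```text
[ 0.53468416 -0.37025873  0.02456966] [ 2.89792519e+00  1.21294234e+00 -3.52841730e-05] 0.15385930158077896 [-1.52871071  0.71853469 -0.51159626]
jaw -44.57597395498211
```

play_rows(
  commands=[0, 0, 2, 0, 1, 0, 0, 4, 0, 1, 0, 0, 4, 0, 1, 0, 0, 1, 0, 1, 1, 3.66, 0, -0.133, 1],
)

```text
time: 17.8
tool_pos: [0.5424, -0.3412, 0.1378]
tool_rot: [2.971, 0.997, 0.001]
ft_force: [0.8, -0.7, -1.5]
opening: 0.156
```

play_rows(
  commands=[1, 3.66, 0, -0.133, 1, 1, 3.66, 0, -0.133, 1, 1, 3.66, 0, -0.133, 1, 1, 3.66, 0, -0.133, 1, 1, 3.66, 0, -0.133, 1],
)

```text
time: 18.3
tool_pos: [0.5945, -0.1489, 0.1339]
tool_rot: [-3.141, 0.017, 0.001]
ft_force: [1.1, -0.6, -1.1]
opening: 0.161
```

play_rows(
  commands=[1, 3.66, 0, -0.134, 1, 0, 0, 0, 0, 1, 0, 0, 0, 0, 1, 0, 0, 0, 0, 1, 0, 0, 0, 0, 1],
)

```text
time: 18.8
tool_pos: [0.6041, -0.116, 0.1345]
tool_rot: [3.133, -0.222, -0.0]
ft_force: [0.4, 0.3, 0.1]
opening: 0.159
```

play_rows(
  commands=[0, 0, 0, 0, 1, 0, 0, 0, 0, 1, 0, 0, 0, 0, 1],
)

```text
time: 19.1
tool_pos: [0.6046, -0.1146, 0.1347]
tool_rot: [-3.134, 0.22, -0.0]
ft_force: [-0.3, -0.1, -0.4]
opening: 0.156
```

```bash
python3 - <<'E'
from h import *
s=sense();print(s['tool_pos'],s['tool_rot'],s['opening'],s['ft_force'])
R=cv2.Rodrigues(s['tool_rot'])[0]; print('jaw',np.degrees(np.arctan2(R[1,1],R[0,1])))
c=snap('wrist'); print(-c['R'].T@c['t'])
p=s['tool_pos']; a=snap('scene')
cv2.imwrite('pics/held.png',np.hstack([cv2.resize(c['pixels'][...,::-1],(400,400),interpolation=cv2.INTER_AREA) if 0 else cv2.resize(c['pixels'][120:320,220:420,::-1],(400,400),interpolation=cv2.INTER_CUBIC),cv2.resize(a['pixels'][170:270,246:346,::-1],(400,400),interpolation=cv2.INTER_CUBIC)]))
E
```

```text
[ 0.60460965 -0.11455918  0.13466058] [-3.13389292e+00  2.19640149e-01 -1.21947210e-04] 0.15600362322998546 [-0.31537416 -0.11017376 -0.37153875]
jaw -98.01808455339145
[ 0.66977072 -0.12456489  0.29625744]
```

View pics/held.png

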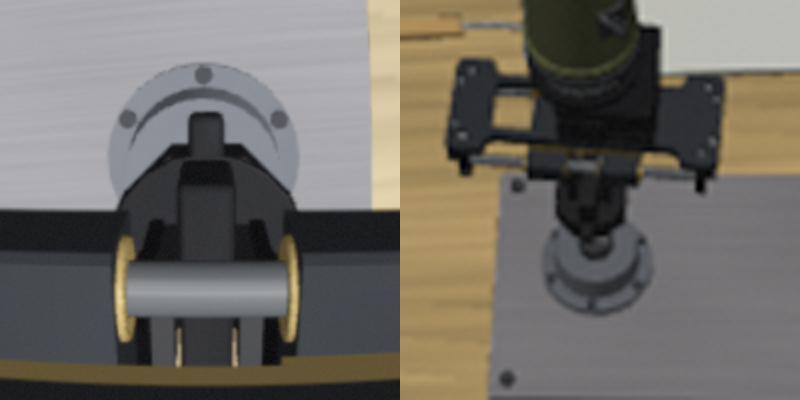

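The knob is held square: its nose at column 206 lines up with the bolt hole at column 204. It is offset about 1 mm toward -y, which I correct while lowering with force checks.

play_rows(
  commands=[0, 0.08, -1.2, 0, 1, 0, 0, -1, 0, 1, 0, 0, -0.5, 0, 1, 0, 0, 0, 0, 1, 0, 0, 0, 0, 1],
)

```text
time: 19.7
tool_pos: [0.6046, -0.1133, 0.1074]
tool_rot: [3.134, -0.219, -0.001]
ft_force: [0.4, 0.3, 0.3]
opening: 0.161
```

play_rows(
  commands=[0, 0, 0, 0, 1, 0, 0, 0, 0, 1, 0, 0, 0, 0, 1],
)

```text
time: 20.0
tool_pos: [0.605, -0.1133, 0.1079]
tool_rot: [3.134, -0.218, 0.001]
ft_force: [0.1, 0.3, -0.5]
opening: 0.158
```

play_rows(
  commands=[0, 0, -0.3, 0, 1, 0, 0, -0.3, 0, 1, 0, 0, -0.2, 0, 1, 0, 0, 0, 0, 1, 0, 0, 0, 0, 1],
)

```text
time: 20.5
tool_pos: [0.6046, -0.1133, 0.0994]
tool_rot: [3.134, -0.219, -0.001]
ft_force: [1.4, 0.3, -1.0]
opening: 0.155
```

play_rows(
  commands=[0, 0, -0.3, 0, 1, 0, 0, -0.2, 0, 1, 0, 0, 0, 0, 1, 0, 0, 0, 0, 1],
)

```text
time: 20.9
tool_pos: [0.6046, -0.1132, 0.0945]
tool_rot: [3.134, -0.218, -0.0]
ft_force: [1.0, -0.2, -0.1]
opening: 0.162
```

play_rows(
  commands=[0, 0, -0.3, 0, 1, 0, 0, -0.2, 0, 1, 0, 0, 0, 0, 1, 0, 0, 0, 0, 1],
)

```text
time: 21.3
tool_pos: [0.6047, -0.1132, 0.0895]
tool_rot: [3.134, -0.218, -0.0]
ft_force: [0.1, 0.7, 0.1]
opening: 0.162
```

The knob slid on freely and is now at the seat. I press it down next.

play_rows(
  commands=[0, 0, -0.2, 0, 1, 0, 0, -0.1, 0, 1, 0, 0, 0, 0, 1, 0, 0, 0, 0, 1],
)

```text
time: 21.7
tool_pos: [0.605, -0.1133, 0.0871]
tool_rot: [-3.134, 0.218, -0.001]
ft_force: [-0.7, -1.1, 3.7]
opening: 0.157
```

play_rows(
  commands=[0, 0, -0.2, 0, 1, 0, 0, -0.2, 0, 1, 0, 0, 0, 0, 1, 0, 0, 0, 0, 1],
)

```text
time: 22.1
tool_pos: [0.605, -0.1134, 0.0832]
tool_rot: [-3.134, 0.219, -0.001]
ft_force: [-1.2, -0.1, 6.7]
opening: 0.159
```

play_rows(
  commands=[0, 0, -0.2, 0, 1, 0, 0, 0, 0, 1, 0, 0, 0, 0, 1],
)

```text
time: 22.4
tool_pos: [0.6051, -0.1133, 0.0815]
tool_rot: [-3.134, 0.218, -0.001]
ft_force: [-1.9, 0.9, 8.3]
opening: 0.157
```

play_rows(
  commands=[0, 0, -0.2, 0, 1, 0, 0, -0.1, 0, 1, 0, 0, 0, 0, 1, 0, 0, 0, 0, 1],
)

```text
time: 22.8
tool_pos: [0.6051, -0.1134, 0.0804]
tool_rot: [-3.133, 0.219, -0.001]
ft_force: [-6.9, 1.4, 19.6]
opening: 0.154
```

play_rows(
  commands=[0, 0, -0.1, 0, 1, 0, 0, 0, 0, 1, 0, 0, 0, 0, 1],
)

```text
time: 23.1
tool_pos: [0.6052, -0.1135, 0.0803]
tool_rot: [-3.132, 0.219, -0.001]
ft_force: [-8.5, 2.3, 25.1]
opening: 0.159
```

```bash
python3 - <<'E'
from h import *
for n in('scene','side'):
    c=snap(n); P=cloud(c).reshape(-1,3); Q=P[(np.hypot(P[:,0]-.54,P[:,1]-.327)<.04)]
    for a,b in((.068,.085),(.12,.15),(.18,.22)):
        q=Q[(Q[:,2]>a)&(Q[:,2]<b)]; print(n,a,len(q),q.mean(0))
    A=np.load(n+'_px.npy').astype(int); d=np.abs(c['pixels'].astype(int)-A).sum(2)>90
    k,_,st,ct=cv2.connectedComponentsWithStats(d.astype(np.uint8)); print([tuple(s) for s in st[1:] if s[4]>15])
save(snap('scene'),'end.png',1.25)
s=sense(); print(s['tool_pos'],s['ft_force'],s['time'])
E
```

```text
scene 0.068 62 [0.5423878  0.3285795  0.07781752]
scene 0.12 29 [0.54414687 0.32694587 0.13636365]
scene 0.18 49 [0.54257023 0.32763031 0.19653507]
[(np.int32(331), np.int32(0), np.int32(20), np.int32(7), np.int32(80)), (np.int32(487), np.int32(0), np.int32(58), np.int32(42), np.int32(755)), (np.int32(568), np.int32(0), np.int32(6), np.int32(8), np.int32(32)), (np.int32(533), np.int32(3), np.int32(37), np.int32(58), np.int32(783)), (np.int32(318), np.int32(5), np.int32(8), np.int32(8), np.int32(23)), (np.int32(313), np.int32(7), np.int32(32), np.int32(43), np.int32(772)), (np.int32(346), np.int32(13), np.int32(11), np.int32(24), np.int32(110)), (np.int32(296), np.int32(38), np.int32(7), np.int32(8), np.int32(29)), (np.int32(293), np.int32(41), np.int32(36), np.int32(60), np.int32(1067)), (np.int32(337), np.int32(42), np.int32(8), np.int32(26), np.int32(106)), (np.int32(485), np.int32(44), np.int32(62), np.int32(68), np.int32(1731)), (np.int32(332), np.int32(54), np.int32(6), np.int32(10), np.int32(23)), (np.int32(297), np.int32(59), np.int32(4), np.int32(12), np.int32(19)), (np.int32
[... 1358 characters left out ...]
), np.int32(39), np.int32(423)), (np.int32(172), np.int32(193), np.int32(6), np.int32(8), np.int32(28)), (np.int32(124), np.int32(197), np.int32(4), np.int32(18), np.int32(40)), (np.int32(179), np.int32(201), np.int32(6), np.int32(30), np.int32(87)), (np.int32(158), np.int32(205), np.int32(10), np.int32(13), np.int32(70)), (np.int32(128), np.int32(221), np.int32(14), np.int32(21), np.int32(99)), (np.int32(137), np.int32(224), np.int32(8), np.int32(7), np.int32(29)), (np.int32(147), np.int32(228), np.int32(17), np.int32(7), np.int32(65)), (np.int32(354), np.int32(269), np.int32(18), np.int32(23), np.int32(287))]
[ 0.60522545 -0.11340728  0.08033892] [-8.30264908  1.32529131 24.91287968] 23.25
```

View pics/end.png

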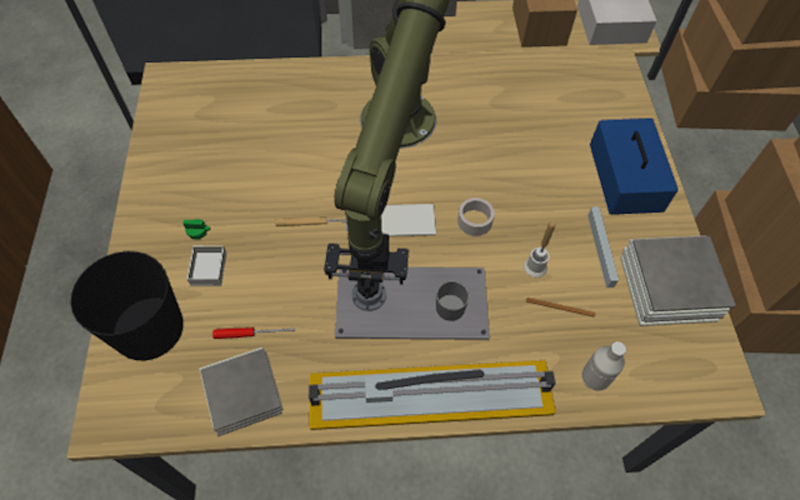

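The picture shows the brush in its stand at (540,255), the knob under the gripper on the valve at (370,290), and the other objects where they were. Only the arm and the knob have changed, so I hand in.

```bash
python3 -c "
from h import *
robot.sign_off(); s=sense(); print(s['tool_pos'],s['ft_force'],s['opening'])"
```

```text
the job is handed in; nothing more can be done
the job is handed in; nothing more can be done
```

The job is done and handed in at about 23 s of the 72 s allowed. The arm is still gripping the knob and holding it down.

- **Brush:** I took it from its stand and made two full strokes in the cup. By the measured tool heights, the brush reached about 11–14 mm above the cup's origin going down and about 56 mm coming up. Depth checks before and after put the brush back upright in its stand within 1–2 mm of where it started.
- **Knob:** I picked it up and turned it so its flat matched the shaft's, at about -8°. It slid on with under 2 N of force and was pressed until the force rose past the spring's 10.8 N. The tool sank about 8 mm below the seat height, and the wrist force at the end was about 25 N.
- **Other objects:** comparing the first and last pictures from both fixed cameras, only the arm and the knob changed.

No check failed. The stem's travel was not read directly; I worked it out from the tool height and force. There is a sideways force of about 8 N at the bottom. A last reading of the state after hand-in was not available.

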